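# Reassemble the mini chopper and hold its button at slow speed

### The arm

A 6-joint arm with a two-finger parallel gripper is mounted at the origin on a cart in front of the work surface, level with it; the furniture and walls round the work are solid. World frame = base frame: x ahead of the robot, y to its left, z up, the work surface at z = 0. Lengths are in mm, angles in rad, forces in N, time in s.
With the tool pointing down it reaches from about 375 to 925 mm from the base axis. Payload 5.7 kg.
Tool frame: the origin (TCP) lies midway between the tips of the shut fingers; the grasp point (between the pads) lies 19 mm behind it (arm.pinch_z is the z of the grasp point in the tool frame, in mm); z points along the fingers, y is the line along which they close (so a half turn about z gives the same grasp; the last joint's range is limited). The gripper opens to 85 mm and grips with 20 to 120 N. Pads are 22 mm wide; open, the fingers measure 114 mm over their backs; the gripper's body (76 mm by 85 mm) begins 54 mm behind the grasp point. The pads swing forward as they close: fully open they stand 13 mm farther back than shut.
Start: joints at [1.221, 0.359, 1.51, -0, 1.272, -0.115], TCP at [139.584, 583.506, 231.267] pointing down, gripper open.
Joint ranges: [-2.97, 2.97], [-1.01, 2.36], [0.21, 2.38], [-0.96, 4.11], [0.2, 2.71], [-2.98, 2.98]. Speed limits (rad/s): [2.39, 2.39, 3.14, 3.14, 3.14, 3.14].

### API

Orientations are given as a rotation vector (axis times angle).
In Python, from workcell import arm, imaging gives the robot as it stands.
- The arm moves only by the shell command python3 -m crank 'ROWS' [FORCE]. ROWS is JSON, a list of rows, each an object with "delta_pos": the shift along the tool's x, y, z in units of 40 mm (1.0 is 40 mm), a list of three; "roll": the turn about the tool's z in units of 5 degrees (1.0 is 5 degrees); "jaw": the closure, from -1 (fully open) to 1 (shut), so that 0 is half open. In form: [{"delta_pos": [tx, ty, tz], "roll": roll, "jaw": jaw}, ...]. A call has 1 to 5 rows; each row is the pose to reach, as a shift and turn from the pose commanded when the call began, along the tool's axes at that moment; what a row does not reach only later rows make up. A row lasts 1/12 s, in which the tool goes at most 41.7 mm and 7.16 degrees, less where a joint would pass 70% of its speed; a pose out of reach is approached as far as the arm can. A call with a gripper value outside its range is refused whole. The fingers move at their own pace and stop on an object; FORCE is the grip in N (left out, the last holds). Time passes only in rows, so rows that repeat a pose let the fingers close. It gives the time, the measured TCP pose, the force, the opening and the grip force at its end, in the units of the state.
- arm.get_obs(): the state, without advancing time (a new reading comes with each control period).
- imaging.grab_frame(name): name is "side" or "top" or "wrist"; returns the picture (400x640x3 uint8, red, green, blue); there is no depth.
- imaging.camera_info(name): a dict with "camera_matrix" (3x3 intrinsics, pixels), "origin" and "rotation" of the camera in the world. Camera axes: x right, y down, z forward; pixel columns grow to the right and rows downward; lengths in mm; the calibration is good to about 2 mm. The wrist camera is an equidistant fisheye: a pixel r from the principal point sees the ray r / f radians off the axis. A picture is of the moment at which its call begins: read the wrist's pose just before it. camera_info takes no time and is no camera call; for the wrist camera it gives the pose at the moment of the call.
- arm.sign_off(): hands the job in; it is judged then, once.
The state is a dict: "time": time; "joint_positions": joint angles; "joint_vel": joint speeds; "joint_efforts": joint torques, N m; "ee_pos": TCP position; "tcp_rot": TCP orientation; "ft_force": force on the tool from outside, world axes, zero at the start; "torque": the same for the moment, N m; "width": opening from 0.0 (shut) to 1.0 (fully open); "grasp_force": force on a finger pad.
Only numpy, scipy, OpenCV 4.12 (cv2) and the standard library are available. Lean on these libraries where they do the work, as an engineer would, in place of code of your own. Each camera call takes 0.05 s, during which the arm holds its last target. There are 200 camera calls.

### The job

The mini chopper has just been washed: slide the hub of the steel blade fully down over the spindle in the clear bowl (the white whipping disc stays where it is), then set the lid flat on the bowl with its tab between the two cheeks of the switch column, lowering both parts rather than letting them drop. Then give it a dry test run at slow speed: with the fingertips press the orange button on the lid half way down, about 7 mm, never to the bottom, keep it there for three seconds, and finish while still holding it half pressed. Leave the disc and the mug alone.

Things in the scene. Friction and masses are not known exactly. Their poses are not given: they have to be found in the camera images.
- chopper: mini chopper, fixed: white motor base (130 mm across, 75 high) under a clear bowl (outside diameter 124, inside 116, floor at z = 79, rim at z = 147 mm). Origin: centre of its underside, z up along the bowl's axis. On that axis a steel spindle, diameter 10, rises from a black collar (diameter 24, top at z = 84, where the hub comes to rest). Its own -x points to the switch column outside the bowl
- spindle_tip (a point): cone-shaped tip of the steel spindle, on the bowl's axis, 124 mm above the worktop, 23 mm below the rim
- column_top (a point): middle of the gap between the two grey cheeks on top of the white switch column (22 x 42 mm, outside the bowl at the chopper's -x), at rim height z = 147 mm, 73.5 mm from the bowl's axis. The cheeks are 34 mm apart and end 10 mm above the rim; the lid's tab belongs between them
- blade: steel blade insert, loose, standing upright: grey hub (a sleeve, diameter 26, 84 mm high) with two pairs of steel blades low on it, sweeping a circle of about 106 mm. Origin: centre of the hub's foot, z up along the hub. Bore of diameter 14, 60 mm up from the foot. About 70 g. Seated: origin 84 mm above the worktop, top 21 mm above the bowl's rim
- blade_top (a point): centre of the top of the blade's hub, 84 mm above its foot; the top 24 mm are solid and ribbed, to be gripped from above
- whip_disc: white whipping disc insert, loose: hub of the same size as the blade's but white, with a white spoked disc of diameter 92 mm at its foot; origin: centre of the foot. Not needed; blade and disc may stand in either of two places
- lid: white lid, loose, right way up, 160 g. Origin: centre of its foot, z up. Tapered spigot (diameter 109, z 0 to 8 mm) that enters the bowl, flange (diameter 126, z 8 to 14), round dome to grip from above (diameter 48, z 14 to 44), orange button on top (z 44 to 60). The dome is hollow and clears the hub. Grey tab at its own -x. Seated: origin 139 mm above the worktop, axes as the chopper's
- lid_tab (a point): underside of the middle of the lid's grey tab (22 mm wide, 10 mm thick, out to 85.5 mm from the lid's axis), 73.5 mm from the axis, 8 mm above the lid's foot
- button_top (a point): centre of the top of the orange button (diameter 35 mm) on the lid's dome; at rest 60 mm above the lid's origin, 16 mm above the dome; it goes down with the button
- button (a joint): travel of the spring button in m: 0 up, 0.007 half way (slow speed), 0.014 at the bottom (fast). About 3 N to start it, 7.2 N half way, 11.4 N at the bottom; it springs back when let go. At half way its top stands 9 mm above the dome
- mug: white mug with blue sprigs, 79 mm across, 98 mm high, on a wooden coaster at the front left of the worktop; loose bystander; origin on its underside, about 17 mm from the cup's axis towards the handle
Not all that is in view belongs to the job. What is shaped like the blade but black is not meant.

How it is judged (in metres and radians):
On the way, in this order (a step that is already met when the one before it is completed fails the run):
1. the blade's hub is fully down on the spindle and let go (z of blade in the frame of chopper between 0.078 and 0.088 m and horizontal distance between blade and chopper below 0.005 m and angle between blade's own z axis and vertical below 0.09 rad and contact force between the fingers and blade below 0.3 N), for 0.2 s.
2. the lid lies flat on the bowl, tab between the cheeks, let go, its button up (z of blade in the frame of chopper between 0.078 and 0.088 m and horizontal distance between each of blade, lid and chopper below 0.005 m and angle between blade's own z axis and vertical below 0.09 rad and z of lid in the frame of chopper between 0.134 and 0.1425 m and horizontal distance between lid_tab and column_top below 0.009 m and angle between lid's own z axis and vertical below 0.05 rad and value of joint button below 0.002 m and contact force between the fingers and lid below 0.3 N), for 0.2 s.
3. the fingers hold the button about half way down (4 to 10 mm) for three seconds (z of blade in the frame of chopper between 0.078 and 0.088 m and horizontal distance between each of blade, lid and chopper below 0.005 m and angle between blade's own z axis and vertical below 0.09 rad and z of lid in the frame of chopper between 0.134 and 0.1425 m and horizontal distance between lid_tab and column_top below 0.009 m and angle between lid's own z axis and vertical below 0.05 rad and value of joint button between 0.004 and 0.01 m and contact force between the fingers and lid above 2 N), for 2.8 s.
At the end, for the whole second after the job is handed in: Fingers press the lid's button (over 2 N), 4 to 10 mm down of 14; blade foot within 4 mm of the collar, 5 mm of the axis, upright; lid flat on the rim (3.5 mm, 3 deg), centred within 5 mm, tab within 9 mm of mid-gap; disc and mug within 3 cm of their starts (all of step 3 and distance of each of whip_disc, mug from where it was at the start of the episode below 0.03 m); the arm keeps its last pose, push and grip.
It fails at once if the button is pressed to the bottom (over 12.5 mm) (value of joint button above 0.0125 m).
It fails at once if the blade is dropped into the bowl (falls faster than 0.6 m/s) (horizontal distance between blade and chopper below 0.03 m and height (world z) of blade above 0.05 m and contact force between the fingers and blade below 0.2 N and linear speed of blade above 0.6 m/s).
It fails at once if the lid is dropped onto the bowl (falls faster than 0.6 m/s) (horizontal distance between lid and chopper below 0.03 m and height (world z) of lid above 0.05 m and contact force between the fingers and lid below 0.2 N and linear speed of lid above 0.6 m/s).
It fails at once if the whipping disc is moved more than 3 cm or knocked over (distance of whip_disc from where it was at the start of the episode above 0.03 m or angle between whip_disc's own z axis and vertical above 0.5 rad).
It fails at once if the mug is moved more than 3 cm (distance of mug from where it was at the start of the episode above 0.03 m).
It also fails if it takes over 72 s, if anything falls off the work surface, if the arm or the gripper's body presses on something with over 40 N, if the wrist force passes 120 N, or if a joint passes its speed limit or range.

## Working session

There is one attempt and no reset: what is moved stays moved. The work goes in short steps, Python scripts to look and compute and a shell command to move; the robot and the scene stay as the last step left them, time stands still between calls to the robot, and variables do not carry over. Pictures are saved under pics/ and viewed, at most 12 in all, crops included, and the job is handed in when it is done.

```bash
mkdir -p pics
python3 - <<'E'
from workcell import arm, imaging
import cv2
o=arm.get_obs(); print(o['ee_pos'],o['tcp_rot'],arm.pinch_z)
for n in('side','top'):
    im=imaging.grab_frame(n); cv2.imwrite(f'pics/{n}0.png',im[:,:,::-1]); c=imaging.camera_info(n); print(n,c)
E
```

```text
[139.38272185 582.85747428 230.42990434] [-3.67975495e-01 -3.11954099e+00  2.93213067e-03] -18.700000000000003
side {'camera_matrix': array([[391.35617889,   0.        , 317.46119263],
       [  0.        , 391.35617889, 194.21379157],
       [  0.        ,   0.        ,   1.        ]]), 'origin': array([ 488.69807043, -965.29247583,  509.03965857]), 'rotation': array([-1.92150574, -0.03171603,  0.00289352])}
top {'camera_matrix': array([[474.58217394,   0.        , 324.58300264],
       [  0.        , 474.58217394, 207.8685307 ],
       [  0.        ,   0.        ,   1.        ]]), 'origin': array([ 359.41743571,  109.72228074, 1447.54854352]), 'rotation': array([-2.20483339,  2.16357151, -0.12746949])}
```

View pics/top0.png

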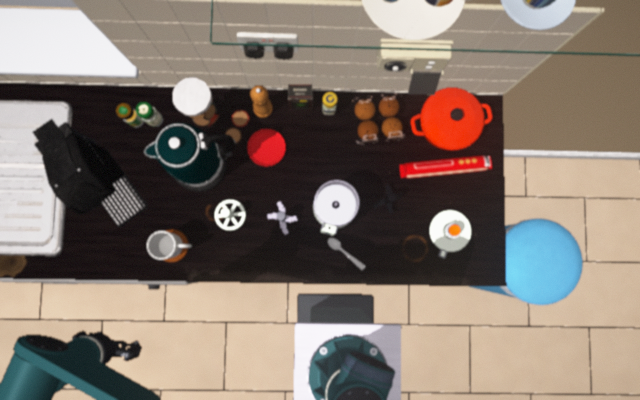

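View pics/side0.png

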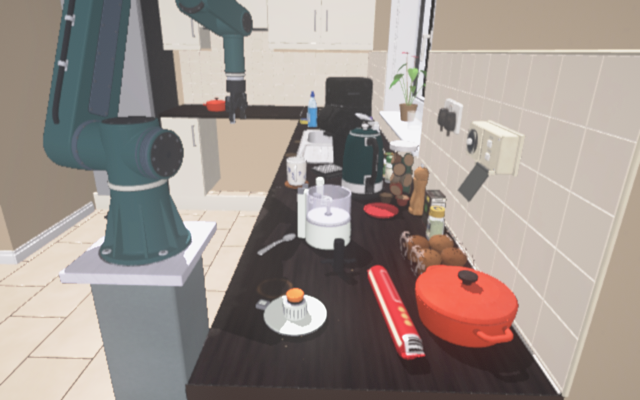

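Candidates in the top image are: steel blade (282,217), white disc (230,215) and black lookalike (385,195). The chopper is at (336,203), the lid at (450,232) with its tab near (443,255), and the mug at (165,245). I choose the steel blade at (282,217) and will check it in a crop.

```bash
cat > h.py <<'E'
import numpy as np, cv2
from scipy.spatial.transform import Rotation as R
from workcell import arm, imaging
def ray(n,u,v,c=None):
    c=c or imaging.camera_info(n); K=c['camera_matrix']
    x=(u-K[0,2])/K[0,0]; y=(v-K[1,2])/K[1,1]
    if n=='wrist':
        r=np.hypot(x,y); s=np.sin(r)/max(r,1e-9); d=np.array([x*s,y*s,np.cos(r)])
    else: d=np.array([x,y,1])
    return np.array(c['origin']),R.from_rotvec(c['rotation']).apply(d)
def atz(n,u,v,z,c=None):
    o,d=ray(n,u,v,c); return (o+d*(z-o[2])/d[2]).round(1)
def proj(n,p,c=None):
    c=c or imaging.camera_info(n); K=c['camera_matrix']
    d=R.from_rotvec(c['rotation']).inv().apply(np.array(p,float)-c['origin'])
    if n=='wrist':
        r=np.hypot(d[0],d[1]); th=np.arctan2(r,d[2]); q=d[:2]/max(r,1e-9)*th
    else: q=d[:2]/d[2]
    return (K[:2,:2]@q+K[:2,2]).round(1)
def tool(p):
    "shift to world TCP p in row units"
    o=arm.get_obs(); return (R.from_rotvec(o['tcp_rot']).inv().apply(np.array(p,float)-o['ee_pos'])/40).round(3)
E
python3 - <<'E'
from h import *
t=cv2.imread('pics/top0.png'); s=cv2.imread('pics/side0.png')
a=cv2.resize(t[170:265,200:480],(784,266),interpolation=cv2.INTER_CUBIC)
b=cv2.resize(s[170:340,250:450],(392,333),interpolation=cv2.INTER_CUBIC)
b=np.hstack([b,np.zeros((333,392,3),np.uint8)])
cv2.imwrite('pics/crop.png',np.vstack([a,b]))
for k,(u,v,z) in dict(rim=(336,203,147),blade=(282,217,84),disc=(230,215,84),lid=(453,230,60),plate=(450,231,0),tab=(443,254,10),col=(328,230,157),mug=(165,245,98),black=(387,195,84)).items(): print(k,atz('top',u,v,z))
E
```

```text
rim [495.9  49.6 147. ]
blade [458.9 201.4  84. ]
disc [461.8 350.4  84. ]
lid [ 432.1 -300.3   60. ]
plate [ 432.  -308.7    0. ]
tab [ 361.4 -284.    10. ]
col [420.6  70.7 157. ]
mug [372.5 526.9  98. ]
black [ 528.9 -101.1   84. ]
```

View pics/crop.png

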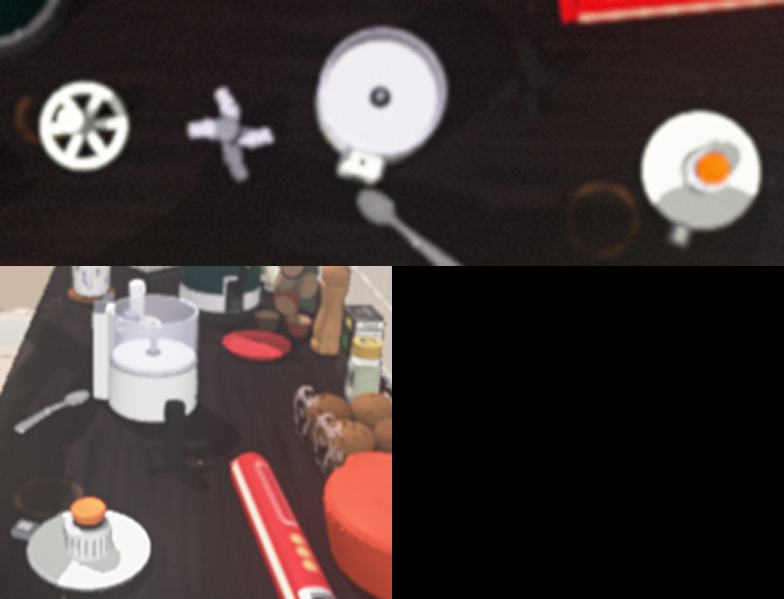

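The crop confirms it. The steel blade's four blades have the grey hub at (281.8,215.7), the spindle is at (335.7,204.6) and the column at (329,229). The lid's flange centre is at (450.4,230.7) with its tab at (443,254). The black decoy is at (390,197).

Run:
```python
from h import *
c=atz('top',335.7,204.6,124);k=atz('top',329,229,157);l=atz('top',450.4,230.7,14);t=atz('top',442.9,254.3,18);b=atz('top',281.8,215.7,84)
print('spindle',c,'col',k,np.linalg.norm((c-k)[:2]),np.degrees(np.arctan2(*(k-c)[1::-1])))
print('lid',l,'tab',t,np.linalg.norm((l-t)[:2]),np.degrees(np.arctan2(*(t-l)[1::-1])),'btn',atz('top',454.3,229.6,60))
print('blade',b, tool([b[0]-70,b[1],231]))
```

```text
spindle [493.8  49.3 124. ] col [423.4  68.  157. ] 72.84126577703057 165.12431799836122
lid [ 432.3 -305.9   14. ] tab [ 360.4 -281.5   18. ] 75.92739953402858 161.25483132901036 btn [ 433.4 -304.2   60. ]
blade [462.7 202.1  84. ] [-8.374 -7.787 -0.   ]
```

```bash
python3 -m crank '[{"delta_pos":[-2,-1.5,0],"roll":0,"jaw":-0.3},{"delta_pos":[-4,-3,0],"roll":0,"jaw":-0.3},{"delta_pos":[-6,-4.5,0],"roll":0,"jaw":-0.3},{"delta_pos":[-8,-6,0],"roll":0,"jaw":-0.3},{"delta_pos":[-10.08,-7.38,0],"roll":0,"jaw":-0.3}]'
python3 - <<'E'
from h import *
print(tool([462,202,231]))
E
```

```text
time: 0.52
ee_pos: [273.5, 421.8, 230.9]
tcp_rot: [-0.367, -3.12, 0.001]
ft_force: [1.1, -1.1, 0.8]
width: 0.653
grasp_force: 0.0
[-5.857 -4.253  0.   ]
```

```bash
for i in 1; do python3 -m crank '[{"delta_pos":[-1.2,-0.85,0],"roll":0,"jaw":-0.3},{"delta_pos":[-2.4,-1.7,0],"roll":0,"jaw":-0.3},{"delta_pos":[-3.5,-2.55,0],"roll":0,"jaw":-0.3},{"delta_pos":[-4.7,-3.4,0],"roll":0,"jaw":-0.3},{"delta_pos":[-5.6,-4.1,0],"roll":0,"jaw":-0.3}]'; done
python3 - <<'E'
from h import *
print(tool([462,202,231]))
E
```

```text
time: 0.93
ee_pos: [409.2, 263.4, 231.2]
tcp_rot: [-0.368, -3.12, 0.0]
ft_force: [1.4, 0.6, 0.1]
width: 0.654
grasp_force: 0.0
[-1.641 -1.187  0.004]
```

```bash
python3 -m crank '[{"delta_pos":[-0.8,-0.6,0],"roll":0,"jaw":-0.3},{"delta_pos":[-1.64,-1.19,0],"roll":0,"jaw":-0.3},{"delta_pos":[-1.64,-1.19,0],"roll":0,"jaw":-0.3},{"delta_pos":[-1.64,-1.19,0],"roll":0,"jaw":-0.3}]'
python3 - <<'E'
from h import *
c=imaging.camera_info('wrist');print(c)
im=imaging.grab_frame('wrist')[:,:,::-1]; cv2.imwrite('pics/w1.png',im)
print(tool([462.7,202.1,62]),proj('wrist',[462.7,202.1,84],c),proj('wrist',[493.8,49.3,124],c))
E
```

```text
time: 1.27
ee_pos: [462.4, 201.9, 231.0]
tcp_rot: [-0.375, -3.119, 0.0]
ft_force: [0.3, 0.8, -0.1]
width: 0.649
grasp_force: 0.0
{'camera_matrix': array([[309.70691629,   0.        , 320.1938269 ],
       [  0.        , 309.70691629, 201.11882988],
       [  0.        ,   0.        ,   1.        ]]), 'origin': array([398.67101297, 216.79948816, 373.87734346]), 'rotation': array([2.30105445, 1.80737047, 0.23803957])}
[-0.048 -0.012  4.221] [321.2 189. ] [176.5 265.6]
```

View pics/w1.png

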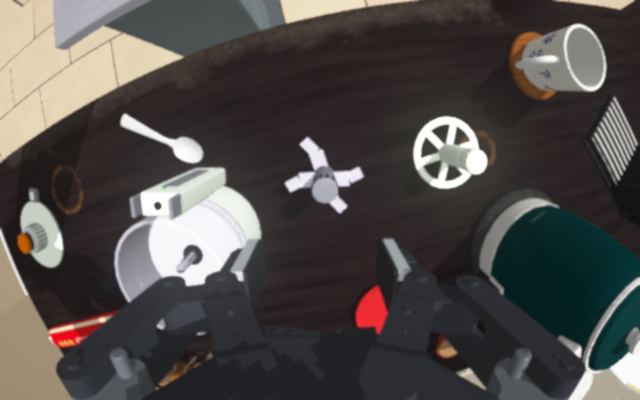

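The hub top is at (323,190), 2 px from its predicted place. The spindle tip is at about (179,268), with (176.5,265.6) predicted. Both agree, so I descend.

```bash
python3 -c "
from h import *
print(atz('wrist',323,190,84))"; python3 -m crank '[{"delta_pos":[-0.05,-0.02,0.8],"roll":0,"jaw":-0.3},{"delta_pos":[-0.05,-0.02,1.7],"roll":0,"jaw":-0.3},{"delta_pos":[-0.05,-0.02,2.6],"roll":0,"jaw":-0.3},{"delta_pos":[-0.05,-0.02,3.4],"roll":0,"jaw":-0.3},{"delta_pos":[-0.05,-0.02,4.2],"roll":0,"jaw":-0.3}]'; python3 -m crank '[{"delta_pos":[0,0,0],"roll":0,"jaw":1},{"delta_pos":[0,0,0],"roll":0,"jaw":1},{"delta_pos":[0,0,0],"roll":0,"jaw":1},{"delta_pos":[0,0,0],"roll":0,"jaw":1},{"delta_pos":[0,0,0],"roll":0,"jaw":1}]' 40
```

```text
[462.6 204.7  84. ]
time: 1.73
ee_pos: [461.2, 203.8, 61.9]
tcp_rot: [-0.364, -3.12, -0.0]
ft_force: [0.3, -0.1, -0.4]
width: 0.652
grasp_force: 0.0
time: 2.15
ee_pos: [464.3, 203.2, 65.2]
tcp_rot: [0.367, 3.117, 0.002]
ft_force: [0.2, 0.2, -1.3]
width: 0.286
grasp_force: 39.8
```

```bash
python3 -m crank '[{"delta_pos":[0,0,-0.5],"roll":0,"jaw":1},{"delta_pos":[0,0,-1.5],"roll":0,"jaw":1},{"delta_pos":[0,0,-2.5],"roll":0,"jaw":1},{"delta_pos":[0,0,-3.5],"roll":0,"jaw":1},{"delta_pos":[0,0,-4.4],"roll":0,"jaw":1}]';python3 -m crank '[{"delta_pos":[0,0,-0.05],"roll":0,"jaw":1}]'; python3 -c "
from h import *
print(tool([494,49,240]))"
```

```text
time: 2.57
ee_pos: [463.2, 202.5, 243.4]
tcp_rot: [0.368, 3.117, 0.002]
ft_force: [1.0, 0.7, -0.8]
width: 0.284
grasp_force: 39.9
time: 2.65
ee_pos: [467.5, 203.8, 250.1]
tcp_rot: [0.366, 3.106, 0.009]
ft_force: [1.8, -0.1, -1.2]
width: 0.285
grasp_force: 39.9
[-1.542 -3.612  0.246]
```

```bash
python3 -m crank '[{"delta_pos":[-0.35,-0.85,0],"roll":0,"jaw":1},{"delta_pos":[-0.7,-1.7,0],"roll":0,"jaw":1},{"delta_pos":[-1.1,-2.6,0],"roll":0,"jaw":1},{"delta_pos":[-1.45,-3.4,0],"roll":0,"jaw":1},{"delta_pos":[-1.5,-3.6,0],"roll":0,"jaw":1}]';python3 -m crank '[{"delta_pos":[0,0,0],"roll":0,"jaw":1},{"delta_pos":[0,0,0],"roll":0,"jaw":1},{"delta_pos":[0,0,0],"roll":0,"jaw":1}]'
python3 - <<'E'
from h import *
o=arm.get_obs();print(o['ee_pos'],tool([494,49,240]))
w=imaging.camera_info('wrist')
I={n:imaging.grab_frame(n)[:,:,::-1] for n in('wrist','side','top')}
for n in I: cv2.imwrite(f'pics/b_{n}.png',I[n])
p=[494,49,124]
print([proj(n,p,w if n=='wrist' else None) for n in I])
a=cv2.resize(I['wrist'][130:330,200:440],(480,400),interpolation=2)
b=cv2.resize(I['side'][140:260,270:370],(320,384),interpolation=2); b=np.vstack([b,np.zeros((16,320,3),np.uint8)])
cv2.imwrite('pics/b.png',np.hstack([a,b]))
E
```

```text
time: 3.07
ee_pos: [489.1, 44.1, 242.5]
tcp_rot: [0.372, 3.116, -0.004]
ft_force: [0.6, -0.5, -0.3]
width: 0.29
grasp_force: 39.9
time: 3.32
ee_pos: [487.5, 49.4, 241.6]
tcp_rot: [0.368, 3.12, 0.001]
ft_force: [-0.5, 0.3, -0.8]
width: 0.285
grasp_force: 39.9
[487.50308642  49.41820837 241.59272245] [-0.16   0.028  0.04 ]
[array([322.1, 203.3]), array([326.1, 199. ]), array([335.8, 204.5])]
```

View pics/b.png

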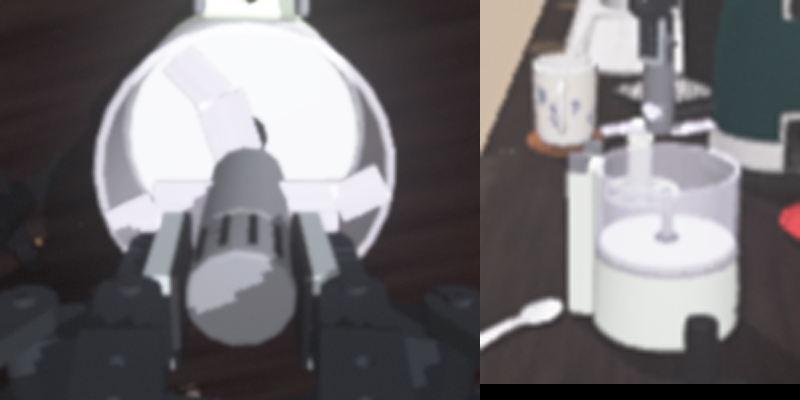

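Run:
```python
from h import *
x,y,z=arm.get_obs()['ee_pos']
print('hubtop by wrist',atz('wrist',320.5,278.5,z+20),'tcp',x,y)
print('side hub exp',proj('side',[x,y,z-30]),'seen 326.2,171; tip exp',proj('side',[494,49,124]),'seen 328.8')
print('side px/mm', proj('side',[504,49,124])-proj('side',[494,49,124]))
print('collar exp right edge',proj('wrist',[494,49,84]),proj('wrist',[494,37,84]),proj('wrist',[494,61,84]))
# rim ellipse in top and wrist
g=[(494+62*np.cos(a),49+62*np.sin(a),147) for a in np.linspace(0,2*np.pi,72)]
im=cv2.imread('pics/b_wrist.png')
q=np.array([proj('wrist',p) for p in g]); print('rim exp crop',((q.min(0)-[200,130])*2),((q.max(0)-[200,130])*2))
```

```text
hubtop by wrist [490.9  48.3 261.4] tcp 487.5711352349833 49.64425416756625
side hub exp [324.4 168.6] seen 326.2,171; tip exp [326.1 199. ] seen 328.8
side px/mm [3.6 0.1]
collar exp right edge [321.6 192.7] [310.  195.4] [333.4 190. ]
rim exp crop [91.6  5.6] [396. 298.]
```

Run:
```python
from h import *
w1={'camera_matrix':imaging.camera_info('wrist')['camera_matrix'],'origin':np.array([398.67101297,216.79948816,373.87734346]),'rotation':np.array([2.30105445,1.80737047,0.23803957])}
print('tip w1',atz('wrist',179,268,124,w1))
cams={'pics/b_wrist.png':('wrist',imaging.camera_info('wrist')),'pics/w1.png':('wrist',w1),'pics/top0.png':('top',imaging.camera_info('top'))}
a=np.linspace(0,2*np.pi,120)
def P(n,c,X):
    K=c['camera_matrix'];d=R.from_rotvec(c['rotation']).inv().apply(X-c['origin'])
    r=np.hypot(d[:,0],d[:,1]);s=np.arctan2(r,d[:,2])/r if n=='wrist' else 1/d[:,2]
    return np.c_[K[0,0]*d[:,0]*s+K[0,2],K[1,1]*d[:,1]*s+K[1,2]]
for f,(n,c) in cams.items():
    g=cv2.cvtColor(cv2.imread(f),6); e=cv2.Canny(g,40,100); D=cv2.distanceTransform(255-e,cv2.DIST_L2,5); best=[]
    for x in np.arange(484,508,1):
        for y in np.arange(40,60,1):
            s=0
            for r in((62,) if n=='top' else (62,58)):
                q=P(n,c,np.c_[x+r*np.cos(a),y+r*np.sin(a),0*a+147])
                s+=np.minimum(cv2.remap(D,q[:,0].astype('f4'),q[:,1].astype('f4'),1),3).mean()
            best.append((round(float(s),3),x,y))
    print(f,sorted(best)[:5])
```

```text
tip w1 [496.8  51.  124. ]
pics/b_wrist.png [(2.544, np.int64(500), np.int64(48)), (2.715, np.int64(500), np.int64(47)), (2.775, np.int64(499), np.int64(48)), (2.798, np.int64(501), np.int64(47)), (2.9, np.int64(501), np.int64(48))]
pics/w1.png [(3.887, np.int64(500), np.int64(48)), (3.951, np.int64(500), np.int64(47)), (3.994, np.int64(501), np.int64(47)), (4.04, np.int64(500), np.int64(49)), (4.048, np.int64(499), np.int64(48))]
pics/top0.png [(0.725, np.int64(487), np.int64(54)), (0.73, np.int64(487), np.int64(53)), (0.734, np.int64(488), np.int64(54)), (0.747, np.int64(488), np.int64(55)), (0.758, np.int64(486), np.int64(53))]
```

```bash
python3 -c "
from h import *
e=arm.get_obs()['ee_pos'];print(tool(e+[9,-.3,-46]))"; python3 -m crank '[{"delta_pos":[-0.22,0.04,0],"roll":0,"jaw":1},{"delta_pos":[-0.22,0.04,0.3],"roll":0,"jaw":1},{"delta_pos":[-0.22,0.04,0.6],"roll":0,"jaw":1},{"delta_pos":[-0.22,0.04,0.9],"roll":0,"jaw":1},{"delta_pos":[-0.22,0.04,1.1],"roll":0,"jaw":1}]';python3 -m crank '[{"delta_pos":[0,0,0],"roll":0,"jaw":1},{"delta_pos":[0,0,0],"roll":0,"jaw":1},{"delta_pos":[0,0,0],"roll":0,"jaw":1}]'
python3 - <<'E'
from h import *
o=arm.get_obs();print(o['ee_pos'])
I={n:imaging.grab_frame(n)[:,:,::-1] for n in('wrist','side')}
for n in I: cv2.imwrite(f'pics/c_{n}.png',I[n])
a=cv2.resize(I['wrist'][130:330,200:440],(480,400),interpolation=2)
b=cv2.resize(I['side'][150:250,280:360],(320,400),interpolation=2)
cv2.imwrite('pics/c.png',np.hstack([a,b]))
E
```

```text
[-0.221  0.044  1.15 ]
time: 3.88
ee_pos: [497.0, 48.6, 196.3]
tcp_rot: [-0.366, -3.119, 0.0]
ft_force: [-0.1, 1.0, -0.9]
width: 0.287
grasp_force: 40.0
time: 4.13
ee_pos: [497.4, 48.1, 197.8]
tcp_rot: [0.367, 3.119, -0.0]
ft_force: [0.3, 0.0, -0.1]
width: 0.285
grasp_force: 40.0
[497.40048037  48.13330023 197.77840047]
```

View pics/c.png

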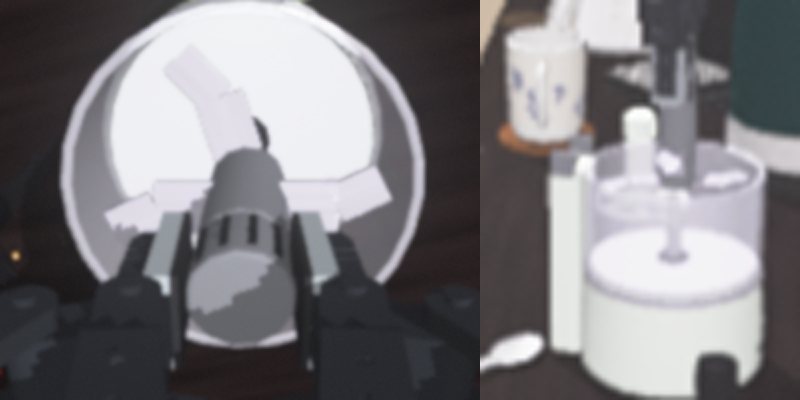

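Run:
```python
from h import *
im=cv2.cvtColor(cv2.imread('pics/c_side.png'),6)
for v in (178,182,186,190,200,204,208): print(v,im[v,312:346].tolist())
c=imaging.camera_info('wrist'); print(proj('side',[500,48,155]),proj('side',[500,48,110]))
print('hubtop wrist',atz('wrist',320.5,278.5,arm.get_obs()['ee_pos'][2]+20))
g=cv2.cvtColor(cv2.imread('pics/c_wrist.png'),6);D=cv2.distanceTransform(255-cv2.Canny(g,40,100),cv2.DIST_L2,5);a=np.linspace(0,2*np.pi,90);B=[]
for x in np.arange(490,508,1):
  for y in np.arange(42,54,1):
    s=0
    for r in(62,58):
      for t in a:
        q=proj('wrist',[x+r*np.cos(t),y+r*np.sin(t),147],c); u,v=q.round().astype(int); s+=min(D[min(v,399),u],3)
    B.append((float(s),int(x),int(y)))
print(sorted(B)[:4])
```

```text
178 [67, 65, 66, 106, 184, 241, 253, 251, 251, 252, 244, 177, 106, 116, 130, 134, 138, 139, 139, 137, 134, 119, 85, 66, 66, 64, 64, 64, 64, 78, 94, 77, 63, 60]
182 [65, 65, 68, 115, 194, 231, 236, 233, 232, 229, 231, 227, 147, 120, 132, 136, 138, 139, 139, 137, 133, 120, 85, 66, 65, 66, 64, 63, 73, 121, 175, 183, 180, 171]
186 [113, 128, 137, 162, 208, 227, 229, 229, 228, 226, 222, 199, 160, 139, 138, 137, 138, 140, 138, 136, 131, 135, 161, 174, 176, 178, 170, 160, 145, 167, 209, 210, 196, 191]
190 [152, 153, 157, 166, 194, 217, 222, 223, 224, 223, 218, 204, 214, 231, 239, 241, 241, 230, 177, 138, 128, 136, 163, 169, 170, 168, 169, 170, 171, 169, 167, 165, 164, 168]
200 [205, 211, 215, 217, 219, 221, 220, 222, 223, 222, 221, 222, 225, 227, 225, 219, 220, 223, 233, 232, 220, 212, 210, 208, 207, 205, 205, 203, 203, 201, 197, 194, 191, 190]
204 [198, 205, 209, 213, 216, 218, 219, 220, 222, 221, 220, 217, 219, 220, 219, 214, 213, 213, 210, 209, 209, 209, 208, 207, 205, 205, 203, 202, 199, 198, 195, 193, 191, 189]
208 [198, 209, 217, 224, 230, 233, 236, 239, 241, 241, 242, 242, 242, 240, 227, 208, 205, 211, 228, 240, 242, 241, 240, 239, 237, 236, 230, 222, 218, 215, 207, 197, 191, 189]
[328.6 188.6] [328.2 203.9]
hubtop wrist [500.8  46.7 218. ]
[(192.1968994140625, 500, 47), (200.1938018798828, 501, 47), (227.59999084472656, 500, 48), (250.39996337890625, 501, 48)]
```

Side image: hub axis at px 328.9, spindle 327.9. In the wrist image hub and rim centre agree to about 1 mm, so I lower with force checks.

```bash
python3 -m crank '[{"delta_pos":[0.02,0,0.15],"roll":0,"jaw":1},{"delta_pos":[0.02,0,0.3],"roll":0,"jaw":1},{"delta_pos":[0.02,0,0.45],"roll":0,"jaw":1},{"delta_pos":[0.02,0,0.6],"roll":0,"jaw":1},{"delta_pos":[0.02,0,0.6],"roll":0,"jaw":1}]'
```

```text
time: 4.65
ee_pos: [495.1, 48.1, 171.8]
tcp_rot: [-0.368, -3.118, 0.001]
ft_force: [1.0, -0.3, -1.1]
width: 0.283
grasp_force: 39.9
```

```bash
python3 -m crank '[{"delta_pos":[0,0,0.1],"roll":0,"jaw":1},{"delta_pos":[0,0,0.2],"roll":0,"jaw":1},{"delta_pos":[0,0,0.3],"roll":0,"jaw":1},{"delta_pos":[0,0,0.4],"roll":0,"jaw":1},{"delta_pos":[0,0,0.4],"roll":0,"jaw":1}]'
```

```text
time: 5.07
ee_pos: [495.5, 48.1, 156.5]
tcp_rot: [-0.368, -3.119, 0.0]
ft_force: [-0.0, -0.5, -1.2]
width: 0.289
grasp_force: 39.9
```

```bash
python3 -m crank '[{"delta_pos":[0,0,0.05],"roll":0,"jaw":1},{"delta_pos":[0,0,0.1],"roll":0,"jaw":1},{"delta_pos":[0,0,0.15],"roll":0,"jaw":1},{"delta_pos":[0,0,0.15],"roll":0,"jaw":1}]'
```

```text
time: 5.4
ee_pos: [495.8, 48.2, 151.0]
tcp_rot: [-0.368, -3.12, 0.0]
ft_force: [-0.4, -0.3, -1.6]
width: 0.287
grasp_force: 40.0
```

```bash
python3 -m crank '[{"delta_pos":[0,0,0.04],"roll":0,"jaw":1},{"delta_pos":[0,0,0.08],"roll":0,"jaw":1},{"delta_pos":[0,0,0.08],"roll":0,"jaw":1}]'
```

```text
time: 5.65
ee_pos: [495.8, 48.2, 147.9]
tcp_rot: [-0.368, -3.12, 0.0]
ft_force: [0.1, -0.7, -0.4]
width: 0.282
grasp_force: 40.0
```

```bash
python3 -m crank '[{"delta_pos":[0,0,0.04],"roll":0,"jaw":1},{"delta_pos":[0,0,0.08],"roll":0,"jaw":1},{"delta_pos":[0,0,0.08],"roll":0,"jaw":1}]'
```

```text
time: 5.9
ee_pos: [497.8, 48.3, 147.2]
tcp_rot: [0.368, 3.116, 0.001]
ft_force: [-4.2, 1.7, 18.9]
width: 0.288
grasp_force: 41.3
```

```bash
python3 -m crank '[{"delta_pos":[0,0,0.03],"roll":0,"jaw":1},{"delta_pos":[0,0,0.06],"roll":0,"jaw":1},{"delta_pos":[0,0,0.06],"roll":0,"jaw":1}]'
```

```text
time: 6.15
ee_pos: [499.6, 48.6, 146.6]
tcp_rot: [0.367, 3.112, 0.003]
ft_force: [-4.2, 3.2, 31.4]
width: 0.288
grasp_force: 42.7
```

Contact came at the expected seating height, so I ease off and release.

```bash
python3 -m crank '[{"delta_pos":[0,0,-0.08],"roll":0,"jaw":1},{"delta_pos":[0,0,-0.08],"roll":0,"jaw":-0.2},{"delta_pos":[0,0,-0.08],"roll":0,"jaw":-0.2},{"delta_pos":[0,0,-0.08],"roll":0,"jaw":-0.2},{"delta_pos":[0,0,-0.08],"roll":0,"jaw":-0.2}]'; python3 -m crank '[{"delta_pos":[0,0,-0.6],"roll":0,"jaw":-0.2},{"delta_pos":[0,0,-1.3],"roll":0,"jaw":-0.2},{"delta_pos":[0,0,-2.2],"roll":0,"jaw":-0.2},{"delta_pos":[0,0,-2.6],"roll":0,"jaw":-0.2},{"delta_pos":[0,0,-2.6],"roll":0,"jaw":-0.2}]'
python3 - <<'E'
from h import *
o=arm.get_obs();print(o['ee_pos'],tool([432,-305,250]))
I={n:imaging.grab_frame(n)[:,:,::-1] for n in('wrist','side')}
for n in I: cv2.imwrite(f'pics/d_{n}.png',I[n])
a=cv2.resize(I['wrist'][60:260,200:440],(480,400),interpolation=2)
b=cv2.resize(I['side'][150:250,280:360],(320,400),interpolation=2)
cv2.imwrite('pics/d.png',np.hstack([a,b]))
c=imaging.camera_info('wrist')
print('exp hub top',proj('wrist',[500,47.5,168],c))
E
```

```text
time: 6.57
ee_pos: [495.5, 48.1, 145.2]
tcp_rot: [-0.368, -3.119, 0.0]
ft_force: [-0.6, 0.1, -0.3]
width: 0.595
grasp_force: 0.0
time: 6.98
ee_pos: [498.7, 48.1, 253.4]
tcp_rot: [0.367, 3.113, 0.001]
ft_force: [1.3, -0.3, 1.1]
width: 0.602
grasp_force: 0.0
[498.6842409   48.05814888 253.41478377] [-0.431 -8.972  0.077]
exp hub top [321.5 212.8]
```

View pics/d.png

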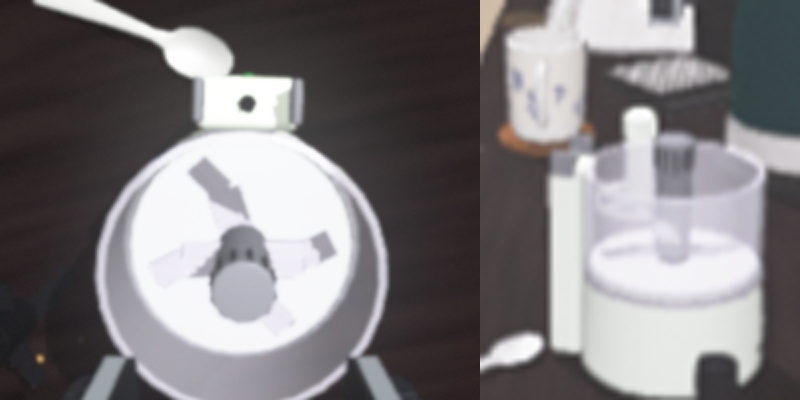

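The blade is seated: its hub top is at wrist crop (243,291) inside the rim, and the side view shows it on the collar. The column gap centre is at crop (247,103). Now I go to the lid.

```bash
python3 - <<'E'
from h import *
c=imaging.camera_info('wrist')
col=atz('wrist',200+247.5/2,60+103/2,147,c)
hub=atz('wrist',200+243/2,60+291/2,168,c)
print('col',col,'hub',hub,'seen angle',np.degrees(np.arctan2(*(col-hub)[1::-1])),np.linalg.norm((col-hub)[:2]), 'side exp top',proj('side',[500,48,168]),'seen',280+195/4,150+140/4)
E
python3 -m crank '[{"delta_pos":[0,-1,0],"roll":0,"jaw":-1},{"delta_pos":[-0.1,-2,0],"roll":0,"jaw":-1},{"delta_pos":[-0.15,-3,0],"roll":0,"jaw":-1},{"delta_pos":[-0.2,-4,0],"roll":0,"jaw":-1},{"delta_pos":[-0.25,-5,0],"roll":0,"jaw":-1}]'
python3 -c "
from h import *
print(arm.get_obs()['ee_pos'],tool([432,-305,250]))"
```

```text
col [426.4  67.  147. ] hub [494.4  48.8 168. ] seen angle 165.01615258438034 70.39346560583589 side exp top [328.7 184.1] seen 328.75 185.0
time: 7.5
ee_pos: [457.3, -149.6, 247.6]
tcp_rot: [-0.367, -3.116, -0.002]
ft_force: [1.9, -0.9, -0.3]
width: 0.998
grasp_force: 0.0
[ 457.2643438  -149.60774928  247.59285477] [-0.287 -3.925 -0.064]
```

```bash
python3 -m crank '[{"delta_pos":[-0.08,-1,0],"roll":0,"jaw":-1},{"delta_pos":[-0.15,-2,0],"roll":0,"jaw":-1},{"delta_pos":[-0.22,-3,0],"roll":0,"jaw":-1},{"delta_pos":[-0.28,-3.9,0],"roll":0,"jaw":-1},{"delta_pos":[-0.28,-3.9,0],"roll":0,"jaw":-1}]'
python3 -m crank '[{"delta_pos":[0,0,0],"roll":0,"jaw":-1},{"delta_pos":[0,0,0],"roll":0,"jaw":-1},{"delta_pos":[0,0,0],"roll":0,"jaw":-1}]'
python3 - <<'E'
from h import *
print(arm.get_obs()['ee_pos'],arm.get_obs()['joint_positions'],tool([432,-305,250])); c=imaging.camera_info('wrist')
im=imaging.grab_frame('wrist')[:,:,::-1]; cv2.imwrite('pics/e_wrist.png',im)
cv2.imwrite('pics/e.png',cv2.resize(im[60:260,200:440],(720,600),interpolation=2))
hsv=cv2.cvtColor(im,cv2.COLOR_BGR2HSV); m=cv2.inRange(hsv,(5,150,120),(20,255,255)); m[:,:240]=0;m[:,400:]=0
M=cv2.moments(m,True); u,v=M['m10']/M['m00'],M['m01']/M['m00']; print(u,v,M['m00'],atz('wrist',u,v,58,c))
E
```

```text
time: 7.92
ee_pos: [432.2, -308.9, 247.6]
tcp_rot: [-0.375, -3.117, 0.003]
ft_force: [-0.6, -0.1, 1.1]
width: 0.998
grasp_force: 0.0
time: 8.17
ee_pos: [433.3, -301.2, 248.5]
tcp_rot: [-0.366, -3.118, -0.003]
ft_force: [-0.3, 0.8, 0.2]
width: 1.0
grasp_force: 0.0
[ 433.26544304 -301.23601095  248.51642796] [-7.38747268e-01  2.40176319e-01  1.63987803e+00  3.85546471e-04
  1.26445410e+00 -2.07570447e+00] [ 0.009 -0.099 -0.037]
324.21190476190475 210.51904761904763 840.0 [ 467.8 -305.1   58. ]
```

View pics/e.png

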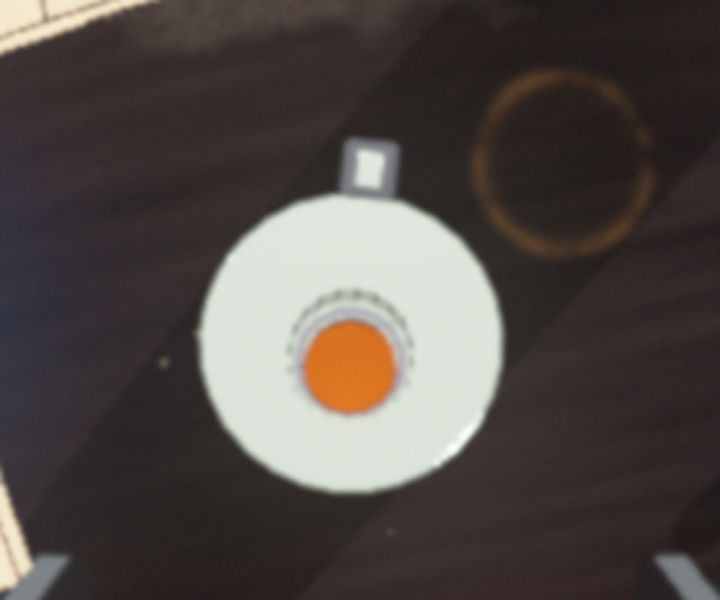

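Run:
```python
from h import *
b=atz('wrist',200+351/3,60+367/3,60);l=atz('wrist',200+352/3,60+343/3,14);t=atz('wrist',200+370/3,60+165/3,18)
print(b,l,t,np.linalg.norm((t-l)[:2]),np.degrees(np.arctan2(*(t-l)[1::-1])),np.degrees(np.arctan2(*(t-b)[1::-1])))
print(tool([l[0],l[1],19]),tool([b[0],b[1],19]))
```

```text
[ 434.6 -305.5   60. ] [ 433.9 -305.3   14. ] [ 364.5 -281.3   18. ] 73.43269026802706 160.92352317804205 160.9542451111759
[-0.042 -0.104  5.747] [-0.06  -0.105  5.747]
```

```bash
python3 -m crank '[{"delta_pos":[-0.05,-0.1,1],"roll":0,"jaw":-1},{"delta_pos":[-0.05,-0.1,2],"roll":0,"jaw":-1},{"delta_pos":[-0.05,-0.1,3],"roll":0,"jaw":-1},{"delta_pos":[-0.05,-0.1,4],"roll":0,"jaw":-1},{"delta_pos":[-0.05,-0.1,4.8],"roll":0,"jaw":-1}]'
python3 -m crank '[{"delta_pos":[0,0,0],"roll":0,"jaw":-1},{"delta_pos":[0,0,0],"roll":0,"jaw":-1},{"delta_pos":[0,0,0],"roll":0,"jaw":-1}]'
```

```text
time: 8.63
ee_pos: [434.3, -305.1, 55.5]
tcp_rot: [-0.365, -3.119, -0.001]
ft_force: [0.2, 0.6, -0.5]
width: 1.001
grasp_force: 0.0
time: 8.88
ee_pos: [435.9, -307.4, 59.2]
tcp_rot: [0.366, 3.119, -0.002]
ft_force: [-0.3, -0.6, -0.4]
width: 1.002
grasp_force: 0.0
```

```bash
python3 -m crank '[{"delta_pos":[0,0,0.3],"roll":0,"jaw":-1},{"delta_pos":[0,0,0.6],"roll":0,"jaw":-1},{"delta_pos":[0,0,0.9],"roll":0,"jaw":-1},{"delta_pos":[0,0,0.9],"roll":0,"jaw":-1}]'
python3 -m crank '[{"delta_pos":[0,0,0],"roll":0,"jaw":1},{"delta_pos":[0,0,0],"roll":0,"jaw":1},{"delta_pos":[0,0,0],"roll":0,"jaw":1},{"delta_pos":[0,0,0],"roll":0,"jaw":1},{"delta_pos":[0,0,0],"roll":0,"jaw":1}]' 40
```

```text
time: 9.22
ee_pos: [435.7, -307.9, 22.9]
tcp_rot: [0.367, 3.118, -0.002]
ft_force: [0.6, 0.5, 0.7]
width: 1.002
grasp_force: 0.0
time: 9.63
ee_pos: [435.7, -308.2, 23.7]
tcp_rot: [0.367, 3.118, -0.003]
ft_force: [-0.7, 2.4, 10.4]
width: 0.542
grasp_force: 39.4
```

```bash
python3 -m crank '[{"delta_pos":[0,0,-0.5],"roll":0,"jaw":1},{"delta_pos":[0,0,-1.3],"roll":0,"jaw":1},{"delta_pos":[0,0,-2.2],"roll":0,"jaw":1},{"delta_pos":[0,0,-3],"roll":0,"jaw":1},{"delta_pos":[0,0,-3.8],"roll":0,"jaw":1}]'
python3 -m crank '[{"delta_pos":[0,0,-0.6],"roll":0.3,"jaw":1},{"delta_pos":[0,0,-1.2],"roll":0.5,"jaw":1},{"delta_pos":[0,0,-1.7],"roll":0.8,"jaw":1},{"delta_pos":[0,0,-2],"roll":0.8,"jaw":1},{"delta_pos":[0,0,-2],"roll":0.8,"jaw":1}]'
python3 - <<'E'
from h import *
print(arm.get_obs()['ee_pos'],tool([497,48,253])); r=R.from_rotvec(arm.get_obs()['tcp_rot']).as_matrix()[:,0]; print('tool x dir deg',np.degrees(np.arctan2(r[1],r[0])))
E
```

```text
time: 10.05
ee_pos: [434.6, -307.2, 176.0]
tcp_rot: [0.368, 3.119, -0.001]
ft_force: [-0.2, -0.4, -0.8]
width: 0.538
grasp_force: 42.1
time: 10.47
ee_pos: [436.1, -308.5, 257.4]
tcp_rot: [0.476, 3.1, -0.006]
ft_force: [1.3, -0.6, -1.3]
width: 0.543
grasp_force: 42.1
[ 436.1128682  -308.54081238  257.37411592] [1.221 8.96  0.077]
tool x dir deg 162.55364371575908
```

Positive roll turned the yaw the wrong way, so I'll correct it by -1.62 during the transfer.

```bash
python3 -m crank '[{"delta_pos":[0.13,1,0],"roll":-0.3,"jaw":1},{"delta_pos":[0.26,1.9,0],"roll":-0.6,"jaw":1},{"delta_pos":[0.4,2.9,0],"roll":-1,"jaw":1},{"delta_pos":[0.53,3.9,0],"roll":-1.3,"jaw":1},{"delta_pos":[0.65,4.8,0],"roll":-1.62,"jaw":1}]'
python3 -m crank '[{"delta_pos":[0,0,0],"roll":0,"jaw":1},{"delta_pos":[0,0,0],"roll":0,"jaw":1}]'
python3 -c "
from h import *
print(tool([497,48,253]));r=R.from_rotvec(arm.get_obs()['tcp_rot']).as_matrix()[:,0]; print('tool x dir deg',np.degrees(np.arctan2(r[1],r[0])))"
```

```text
time: 10.88
ee_pos: [466.6, -114.0, 252.9]
tcp_rot: [-0.255, -3.13, -0.001]
ft_force: [-0.4, 0.1, -0.7]
width: 0.541
grasp_force: 42.1
time: 11.05
ee_pos: [466.9, -114.4, 253.0]
tcp_rot: [-0.25, -3.13, -0.0]
ft_force: [0.7, -1.0, -1.4]
width: 0.541
grasp_force: 42.2
[-0.098  4.128  0.   ]
tool x dir deg 170.8740567464356
```

```bash
python3 -c "
from h import *
print(tool([500.5,48,245]))"; python3 -m crank '[{"delta_pos":[-0.04,1,0],"roll":0,"jaw":1},{"delta_pos":[-0.08,2,0],"roll":0,"jaw":1},{"delta_pos":[-0.12,3,0],"roll":0,"jaw":1},{"delta_pos":[-0.16,3.8,0.1],"roll":0,"jaw":1},{"delta_pos":[-0.19,4.12,0.2],"roll":0,"jaw":1}]'
python3 -m crank '[{"delta_pos":[0,0,0],"roll":0,"jaw":1},{"delta_pos":[0,0,0],"roll":0,"jaw":1},{"delta_pos":[0,0,0],"roll":0,"jaw":1}]'
python3 - <<'E'
from h import *
o=arm.get_obs();print(o['ee_pos'],tool([500.5,48,245]));c=imaging.camera_info('wrist')
I={n:imaging.grab_frame(n)[:,:,::-1] for n in('wrist','side')}
for n in I: cv2.imwrite(f'pics/f_{n}.png',I[n])
a=cv2.resize(I['wrist'][80:330,180:460],(448,400),interpolation=2)
b=cv2.resize(I['side'][130:250,270:370],(333,400),interpolation=2)
cv2.imwrite('pics/f.png',np.hstack([a,b]))
E
```

```text
[-0.185  4.142  0.2  ]
time: 11.47
ee_pos: [502.6, 47.1, 245.4]
tcp_rot: [0.256, 3.131, 0.002]
ft_force: [-0.1, 0.0, -1.7]
width: 0.546
grasp_force: 42.3
time: 11.72
ee_pos: [501.7, 43.4, 245.4]
tcp_rot: [-0.258, -3.13, 0.002]
ft_force: [-0.4, -0.4, -0.7]
width: 0.542
grasp_force: 42.3
[501.71633825  43.38067426 245.39016163] [0.049 0.109 0.01 ]
```

View pics/f.png

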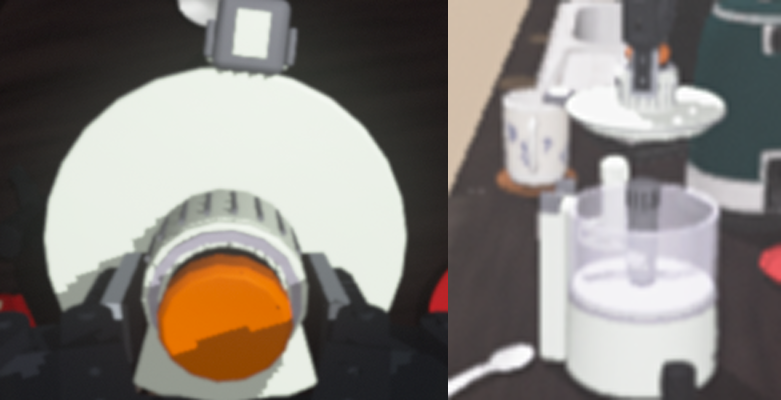

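```bash
python3 -m crank '[{"delta_pos":[0,0,0.3],"roll":0,"jaw":1},{"delta_pos":[0,0,0.6],"roll":0,"jaw":1},{"delta_pos":[0,0,0.8],"roll":0,"jaw":1},{"delta_pos":[0,0,0.8],"roll":0,"jaw":1},{"delta_pos":[0,0,0.8],"roll":0,"jaw":1}]'
python3 -m crank '[{"delta_pos":[0,0,0],"roll":0,"jaw":1},{"delta_pos":[0,0,0],"roll":0,"jaw":1},{"delta_pos":[0,0,0],"roll":0,"jaw":1},{"delta_pos":[0,0,0],"roll":0,"jaw":1}]'
python3 - <<'E'
from h import *
o=arm.get_obs();print(o['ee_pos'])
I={n:imaging.grab_frame(n)[:,:,::-1] for n in('wrist','side')}
for n in I: cv2.imwrite(f'pics/g_{n}.png',I[n])
a=cv2.resize(I['wrist'][60:260,200:440],(480,400),interpolation=2)
b=cv2.resize(I['side'][140:240,290:370],(320,400),interpolation=2)
cv2.imwrite('pics/g.png',np.hstack([a,b]))
E
```

```text
time: 12.23
ee_pos: [501.5, 44.3, 213.5]
tcp_rot: [-0.258, -3.13, 0.0]
ft_force: [0.9, 0.4, -1.2]
width: 0.54
grasp_force: 42.3
time: 12.57
ee_pos: [502.2, 45.0, 214.2]
tcp_rot: [0.256, 3.13, -0.0]
ft_force: [0.4, 0.4, -1.5]
width: 0.538
grasp_force: 42.3
[502.19266822  44.98088218 214.17579152]
```

View pics/g.png

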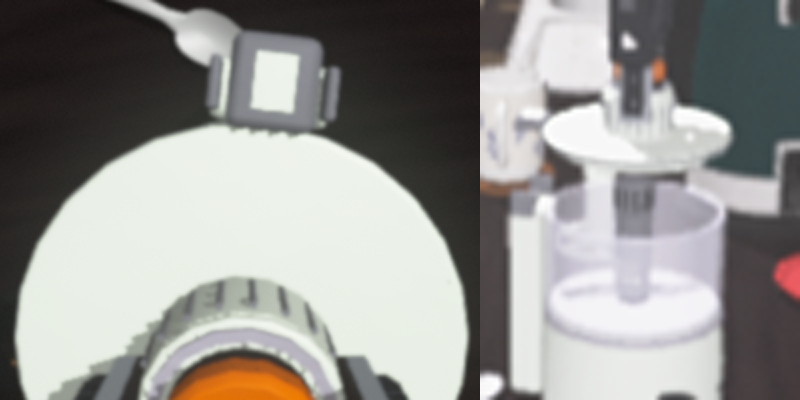

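Run:
```python
from h import *
k=atz('wrist',337,106.5,157);t=atz('wrist',338.7,100,209);b=atz('wrist',320.3,278,251)
o=arm.get_obs()['ee_pos'];print('cheeks',k,'tab',t,'tcp',o)
u=R.from_rotvec(arm.get_obs()['tcp_rot']).as_matrix()[:,:2]
print('lateral (tool y) cheek-tab mm',(u.T@(k-t)))
print('bowl centre from cheeks 73.5', k[:2]+73.5*np.array([np.cos(np.radians(-15)),np.sin(np.radians(-15))]))
```

```text
cheeks [430.4  67.  157. ] tab [429.2  65.1 209. ] tcp [502.04191468  45.015053   213.99667856]
lateral (tool y) cheek-tab mm [-0.84622711  2.0720002 ]
bowl centre from cheeks 73.5 [501.39554823  47.97680018]
```

The cheek midpoint sits 2 mm to tool +y of the tab, which matches the TCP being 2.5 mm low in y. I correct that and lower.

```bash
python3 -m crank '[{"delta_pos":[0,0.06,0.2],"roll":0,"jaw":1},{"delta_pos":[0,0.06,0.4],"roll":0,"jaw":1},{"delta_pos":[0,0.06,0.6],"roll":0,"jaw":1},{"delta_pos":[0,0.06,0.8],"roll":0,"jaw":1},{"delta_pos":[0,0.06,0.95],"roll":0,"jaw":1}]'
python3 -m crank '[{"delta_pos":[0,0,0],"roll":0,"jaw":1},{"delta_pos":[0,0,0],"roll":0,"jaw":1},{"delta_pos":[0,0,0],"roll":0,"jaw":1}]'
```

```text
time: 13.08
ee_pos: [501.5, 47.4, 174.2]
tcp_rot: [-0.256, -3.129, 0.0]
ft_force: [0.0, -0.5, -1.1]
width: 0.544
grasp_force: 42.3
time: 13.33
ee_pos: [502.4, 47.3, 175.7]
tcp_rot: [0.256, 3.131, -0.0]
ft_force: [1.0, 0.2, -1.2]
width: 0.539
grasp_force: 42.3
```

```bash
python3 -m crank '[{"delta_pos":[0,0,0.05],"roll":0,"jaw":1},{"delta_pos":[0,0,0.1],"roll":0,"jaw":1},{"delta_pos":[0,0,0.12],"roll":0,"jaw":1},{"delta_pos":[0,0,0.12],"roll":0,"jaw":1}]'
```

```text
time: 13.67
ee_pos: [502.1, 47.3, 170.8]
tcp_rot: [-0.256, -3.131, 0.0]
ft_force: [-1.2, -0.4, -0.7]
width: 0.54
grasp_force: 42.3
```

```bash
python3 -m crank '[{"delta_pos":[0,0,0.05],"roll":0,"jaw":1},{"delta_pos":[0,0,0.1],"roll":0,"jaw":1},{"delta_pos":[0,0,0.12],"roll":0,"jaw":1},{"delta_pos":[0,0,0.12],"roll":0,"jaw":1}]'
```

```text
time: 14.0
ee_pos: [502.0, 47.3, 165.8]
tcp_rot: [-0.256, -3.131, 0.0]
ft_force: [-1.3, -0.0, -1.5]
width: 0.54
grasp_force: 42.3
```

```bash
python3 -m crank '[{"delta_pos":[0,0,0.03],"roll":0,"jaw":1},{"delta_pos":[0,0,0.06],"roll":0,"jaw":1},{"delta_pos":[0,0,0.06],"roll":0,"jaw":1},{"delta_pos":[0,0,0.06],"roll":0,"jaw":1}]'
```

```text
time: 14.33
ee_pos: [502.2, 47.3, 163.6]
tcp_rot: [-0.256, -3.131, 0.0]
ft_force: [-0.4, -0.0, -1.3]
width: 0.542
grasp_force: 42.3
```

```bash
python3 -m crank '[{"delta_pos":[0,0,0.03],"roll":0,"jaw":1},{"delta_pos":[0,0,0.05],"roll":0,"jaw":1},{"delta_pos":[0,0,0.05],"roll":0,"jaw":1}]'
```

```text
time: 14.58
ee_pos: [502.4, 47.3, 162.9]
tcp_rot: [0.256, 3.13, -0.0]
ft_force: [-2.6, -0.1, 9.0]
width: 0.539
grasp_force: 43.5
```

```bash
python3 -m crank '[{"delta_pos":[0,0,0.02],"roll":0,"jaw":1},{"delta_pos":[0,0,0.04],"roll":0,"jaw":1},{"delta_pos":[0,0,0.04],"roll":0,"jaw":1}]'
```

```text
time: 14.83
ee_pos: [502.5, 47.3, 162.8]
tcp_rot: [0.256, 3.13, -0.0]
ft_force: [-8.4, -0.2, 24.9]
width: 0.543
grasp_force: 45.0
```

Contact is at the seating height (139 + 23.7). I release and check.

```bash
python3 -m crank '[{"delta_pos":[0,0,-0.05],"roll":0,"jaw":1},{"delta_pos":[0,0,-0.05],"roll":0,"jaw":-0.9},{"delta_pos":[0,0,-0.05],"roll":0,"jaw":-0.9},{"delta_pos":[0,0,-0.05],"roll":0,"jaw":-0.9},{"delta_pos":[0,0,-0.05],"roll":0,"jaw":-0.9}]'; python3 -m crank '[{"delta_pos":[0,0,-0.7],"roll":0,"jaw":-0.9},{"delta_pos":[0,0,-1.4],"roll":0,"jaw":-0.9},{"delta_pos":[0,0,-2.1],"roll":0,"jaw":-0.9},{"delta_pos":[0,0,-2.1],"roll":0,"jaw":1},{"delta_pos":[0,0,-2.1],"roll":0,"jaw":1}]';python3 -m crank '[{"delta_pos":[0,0,0],"roll":0,"jaw":1},{"delta_pos":[0,0,0],"roll":0,"jaw":1},{"delta_pos":[0,0,0],"roll":0,"jaw":1},{"delta_pos":[0,0,0],"roll":0,"jaw":1},{"delta_pos":[0,0,0],"roll":0,"jaw":1}]'
python3 - <<'E'
from h import *
o=arm.get_obs();print(o['ee_pos'])
print('btn exp',proj('wrist',[501,47.5,199]),'side exp flange',proj('side',[500,47.5,153]))
I={n:imaging.grab_frame(n)[:,:,::-1] for n in('wrist','side')}
for n in I: cv2.imwrite(f'pics/h_{n}.png',I[n])
a=cv2.resize(I['wrist'][60:260,200:440],(480,400),interpolation=2)
b=cv2.resize(I['side'][140:240,290:370],(320,400),interpolation=2)
cv2.imwrite('pics/h.png',np.hstack([a,b]))
E
```

```text
time: 15.25
ee_pos: [502.2, 47.3, 161.8]
tcp_rot: [-0.256, -3.131, 0.0]
ft_force: [-0.1, 0.9, 0.1]
width: 0.95
grasp_force: 0.0
time: 15.67
ee_pos: [503.6, 47.3, 247.5]
tcp_rot: [0.256, 3.127, 0.0]
ft_force: [0.4, -0.6, 0.3]
width: 0.693
grasp_force: 0.0
time: 16.08
ee_pos: [501.8, 47.3, 245.3]
tcp_rot: [-0.256, -3.129, 0.0]
ft_force: [-0.1, 0.2, 0.2]
width: 0.003
grasp_force: 0.0
[501.76224401  47.33961083 245.31672434]
btn exp [321.3 222.1] side exp flange [328.5 189.4]
```

View pics/h.png

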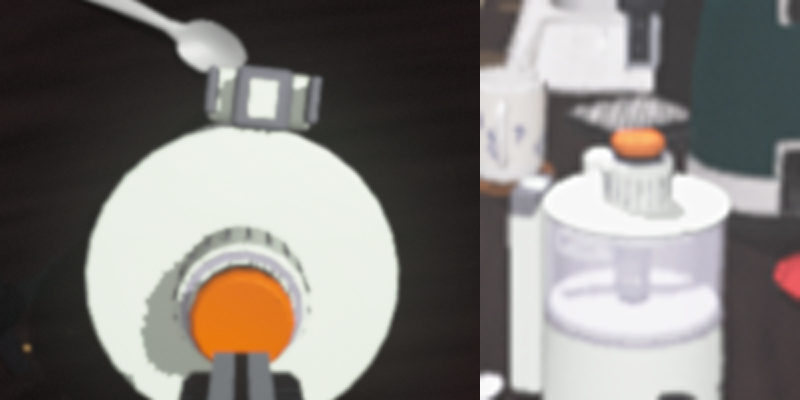

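The lid is flat with its tab between the cheeks (tab at crop (263,98), cheeks at 212 and 315). I descend onto the button with shut fingers.

```bash
python3 -m crank '[{"delta_pos":[0.04,0,0.3],"roll":0,"jaw":1},{"delta_pos":[0.04,0,0.6],"roll":0,"jaw":1},{"delta_pos":[0.04,0,0.9],"roll":0,"jaw":1},{"delta_pos":[0.04,0,1.0],"roll":0,"jaw":1},{"delta_pos":[0.04,0,1.0],"roll":0,"jaw":1}]';python3 -m crank '[{"delta_pos":[0,0,0],"roll":0,"jaw":1},{"delta_pos":[0,0,0],"roll":0,"jaw":1},{"delta_pos":[0,0,0],"roll":0,"jaw":1}]'
```

```text
time: 16.6
ee_pos: [499.8, 47.6, 205.1]
tcp_rot: [-0.256, -3.129, 0.0]
ft_force: [-0.8, 0.0, 0.7]
width: -0.001
grasp_force: 0.0
time: 16.85
ee_pos: [501.3, 47.6, 206.9]
tcp_rot: [0.256, 3.13, -0.0]
ft_force: [0.5, -0.2, 0.6]
width: -0.002
grasp_force: 0.0
```

```bash
python3 -m crank '[{"delta_pos":[0,0,0.05],"roll":0,"jaw":1},{"delta_pos":[0,0,0.1],"roll":0,"jaw":1},{"delta_pos":[0,0,0.1],"roll":0,"jaw":1},{"delta_pos":[0,0,0.1],"roll":0,"jaw":1}]'
```

```text
time: 17.18
ee_pos: [500.5, 47.6, 202.0]
tcp_rot: [-0.256, -3.131, 0.0]
ft_force: [-0.6, 0.3, 2.2]
width: 0.004
grasp_force: 0.0
```

```bash
python3 -m crank '[{"delta_pos":[0,0,0.03],"roll":0,"jaw":1},{"delta_pos":[0,0,0.05],"roll":0,"jaw":1},{"delta_pos":[0,0,0.05],"roll":0,"jaw":1},{"delta_pos":[0,0,0.05],"roll":0,"jaw":1}]'
```

```text
time: 17.52
ee_pos: [500.6, 47.6, 200.1]
tcp_rot: [-0.256, -3.131, 0.0]
ft_force: [0.1, 0.6, 0.1]
width: -0.0
grasp_force: 0.0
```

```bash
python3 -m crank '[{"delta_pos":[0,0,0.03],"roll":0,"jaw":1},{"delta_pos":[0,0,0.05],"roll":0,"jaw":1},{"delta_pos":[0,0,0.05],"roll":0,"jaw":1},{"delta_pos":[0,0,0.05],"roll":0,"jaw":1}]'
```

```text
time: 17.85
ee_pos: [500.9, 47.6, 198.4]
tcp_rot: [0.256, 3.131, -0.0]
ft_force: [-0.9, -0.2, 3.8]
width: -0.0
grasp_force: 1.6
```

```bash
python3 -m crank '[{"delta_pos":[0,0,0.04],"roll":0,"jaw":1},{"delta_pos":[0,0,0.08],"roll":0,"jaw":1},{"delta_pos":[0,0,0.1],"roll":0,"jaw":1},{"delta_pos":[0,0,0.1],"roll":0,"jaw":1},{"delta_pos":[0,0,0.1],"roll":0,"jaw":1}]'
```

```text
time: 18.27
ee_pos: [500.9, 47.6, 194.3]
tcp_rot: [0.256, 3.131, -0.0]
ft_force: [-1.6, 0.2, 6.1]
width: -0.004
grasp_force: 2.9
```

```bash
python3 -m crank '[{"delta_pos":[0,0,0.03],"roll":0,"jaw":1},{"delta_pos":[0,0,0.05],"roll":0,"jaw":1},{"delta_pos":[0,0,0.05],"roll":0,"jaw":1},{"delta_pos":[0,0,0.05],"roll":0,"jaw":1}]'; python3 -m crank '[{"delta_pos":[0,0,0],"roll":0,"jaw":1},{"delta_pos":[0,0,0],"roll":0,"jaw":1},{"delta_pos":[0,0,0],"roll":0,"jaw":1}]'
```

```text
time: 18.6
ee_pos: [500.9, 47.6, 192.4]
tcp_rot: [0.256, 3.131, -0.0]
ft_force: [-1.2, 0.1, 7.6]
width: 0.0
grasp_force: 3.4
time: 18.85
ee_pos: [500.9, 47.6, 192.4]
tcp_rot: [0.256, 3.131, -0.0]
ft_force: [-1.9, -0.3, 6.7]
width: 0.001
grasp_force: 3.4
```

Both force (about 7 N) and height (192.4) say half way. I hold for more than three seconds.

```bash
Z='{"delta_pos":[0,0,0],"roll":0,"jaw":1}'; for i in 1 2 3 4 5 6 7 8 9; do python3 -m crank '[{"delta_pos":[0,0,0],"roll":0,"jaw":1},{"delta_pos":[0,0,0],"roll":0,"jaw":1},{"delta_pos":[0,0,0],"roll":0,"jaw":1},{"delta_pos":[0,0,0],"roll":0,"jaw":1},{"delta_pos":[0,0,0],"roll":0,"jaw":1}]' | grep -E 'time|ee_pos|ft_f'; done
```

```text
time: 19.27
ee_pos: [500.8, 47.6, 192.4]
ft_force: [-1.9, -0.2, 6.8]
time: 19.68
ee_pos: [500.9, 47.6, 192.4]
ft_force: [-2.1, -0.4, 6.8]
time: 20.1
ee_pos: [500.9, 47.6, 192.4]
ft_force: [-1.4, -0.7, 7.2]
time: 20.52
ee_pos: [500.9, 47.6, 192.4]
ft_force: [-1.6, 0.2, 6.7]
time: 20.93
ee_pos: [500.9, 47.6, 192.4]
ft_force: [-1.6, 0.7, 7.2]
time: 21.35
ee_pos: [500.9, 47.6, 192.4]
ft_force: [-0.9, -0.3, 7.1]
time: 21.77
ee_pos: [500.9, 47.6, 192.4]
ft_force: [-2.8, -0.4, 7.2]
time: 22.18
ee_pos: [500.9, 47.6, 192.5]
ft_force: [-2.3, -0.1, 7.9]
time: 22.6
ee_pos: [500.9, 47.6, 192.4]
ft_force: [-0.9, 0.5, 6.6]
```

```bash
python3 -c "
from workcell import arm
print(arm.sign_off())"
```

```text
the job is handed in; nothing more can be done
None
```

The job is handed in with the blade seated on the spindle and the lid flat on the bowl, its tab between the cheeks. The fingers still hold the button about half way down (about 7 N) after more than three seconds; sign-off returned no verdict.

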